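Pack the sake set into its tray

TASK

Gather the sake set from the ware board into the wooden tray: the round-bellied flask into the square frame, and each of the three plain cups into the ring of its size, the smallest in the smallest ring and the largest in the largest. Set each one down gently, upright and flat on the tray floor inside its seat; do not drop or knock any. The cup with a handle and the slim straight bud vase are not of this set: leave them standing where they are.

Things in the scene. Friction and masses are not known exactly. Their poses are not given: they have to be found in the camera images.
- cup_small_mid (a point): centre of the smallest of the three plain cups without handle, half-way up its 44 mm height. Hollow, buff fired clay, round, walls 4 mm; outside diameter 44 mm over its straight upper half (grip it there from above, across the whole cup, 30 mm above its foot), narrowing to a foot of 32 mm. z is its axis, upright. Stands on the ware board at the start. All pots start on the ware board, a fixed plank of 240 x 380 mm, 12 mm thick, about 115 mm apart.
- cup_medium_mid (a point): centre of the middle-sized of the three plain cups without handle, half-way up its 53 mm height. Hollow, buff fired clay, round, walls 4 mm; outside diameter 56 mm over its straight upper half (grip it there from above, across the whole cup, 36 mm above its foot), narrowing to a foot of 42 mm. z is its axis, upright. Stands on the ware board at the start
- cup_large_mid (a point): centre of the largest of the three plain cups without handle, half-way up its 62 mm height. Hollow, buff fired clay, round, walls 4 mm; outside diameter 68 mm over its straight upper half (grip it there from above, across the whole cup, 44 mm above its foot), narrowing to a foot of 52 mm. z is its axis, upright. Stands on the ware board at the start
- flask_mid (a point): centre of the round-bellied flask with a small pouring lip at its mouth, half-way up its 128 mm height. Buff fired clay, closed and solid; belly 84 mm in diameter, foot 56 mm; straight neck 28 mm in diameter from 86 to 122 mm above the foot (grip it there from above, about 106 mm above the foot). Lip to its +x, z is its axis, upright. Stands on the ware board
- cup_handled_mid (a point): look-alike, not of the set: centre of a cup as big as the middle-sized one (53 mm high, 56 mm in diameter) but with a side handle that reaches 54 mm from its axis to its +y. To be left standing
- bud_vase_mid (a point): look-alike, not of the set: centre of a bud vase, 124 mm high, with a neck like the flask's but a slim straight body 52 mm in diameter and no pouring lip. To be left standing
- ring_small: seat of the smallest cup: the smallest of three flat wooden rings, inside diameter 50, outside 62, 5 mm high, fixed on the floor of the wooden tray (its floor is 8 mm above the table). Origin: its centre, at the level of the tray floor, on which the pot stands; x and y run along the tray's sides. The tray is open, 250 mm square, with an outer wall 24 mm high and 7 mm thick; four seats stand in its quarters, centres 112 mm apart, which seat is in which quarter varies
- ring_medium: seat of the middle-sized cup: the middle-sized of the three rings, inside diameter 62, outside 74, 5 mm high, fixed on the floor of the wooden tray (its floor is 8 mm above the table). Origin: its centre, at the level of the tray floor, on which the pot stands; x and y run along the tray's sides.
- ring_large: seat of the largest cup: the largest of the three rings, inside diameter 74, outside 86, 5 mm high, fixed on the floor of the wooden tray (its floor is 8 mm above the table). Origin: its centre, at the level of the tray floor, on which the pot stands; x and y run along the tray's sides.
- square_frame: seat of the flask: a square wooden frame, 78 mm wide inside, 90 mm outside, 5 mm high, fixed on the floor of the wooden tray (its floor is 8 mm above the table). Origin: its centre, at the level of the tray floor, on which the pot stands; x and y run along the tray's sides.
Mind the look-alikes: they are no part of the job. Leave any pink look-alike of the part that bears cup_small_mid alone. Leave any turquoise look-alike of the part that bears cup_medium_mid alone.

How it is judged (in metres and radians):
At the end, for the whole second after the job is handed in: Flask in the square frame, each plain cup in the ring of its size: centre within 16 mm of the seat centre, standing on the tray floor (-4/+3 mm), tilt under 0.08 rad, released and at rest; handled cup and bud vase upright, within 25 mm of where they stood (horizontal distance between cup_small_mid and ring_small below 0.016 m and z of cup_small_mid in the frame of ring_small between 0.018 and 0.025 m and angle between each of cup_small_mid, cup_medium_mid, cup_large_mid, flask_mid's own z axis and vertical below 0.08 rad and linear speed of each of cup_small, cup_medium, cup_large, flask below 0.02 m/s and angular speed of each of cup_small, cup_medium, cup_large, flask below 0.2 rad/s and horizontal distance between cup_medium_mid and ring_medium below 0.016 m and z of cup_medium_mid in the frame of ring_medium between 0.0225 and 0.0295 m and horizontal distance between cup_large_mid and ring_large below 0.016 m and z of cup_large_mid in the frame of ring_large between 0.027 and 0.034 m and horizontal distance between flask_mid and square_frame below 0.016 m and z of flask_mid in the frame of square_frame between 0.06 and 0.067 m and distance of each of cup_handled_mid, bud_vase_mid from where it was at the start of the episode below 0.025 m and angle between each of cup_handled_mid, bud_vase_mid's own z axis and vertical below 0.1 rad); the robot touches nothing.
It fails at once if a piece of the set is dropped or knocked: it moves faster than 0.7 m/s while not held (a free fall of about 25 mm) ((contact force between the fingers and cup_small below 0.05 N and linear speed of cup_small above 0.7 m/s) or (contact force between the fingers and cup_medium below 0.05 N and linear speed of cup_medium above 0.7 m/s) or (contact force between the fingers and cup_large below 0.05 N and linear speed of cup_large above 0.7 m/s) or (contact force between the fingers and flask below 0.05 N and linear speed of flask above 0.7 m/s)).
It fails at once if the handled cup or the bud vase, which do not belong to the set, is moved more than 25 mm (distance of any of cup_handled_mid, bud_vase_mid from where it was at the start of the episode above 0.025 m).
It also fails if it takes over 138 s, if anything falls off the work surface, if the arm or the gripper's body presses on something with over 40 N, if the wrist force passes 120 N, or if a joint passes its speed limit or range.

ROBOT

A 6-joint arm with a two-finger parallel gripper is mounted at the origin on the work surface. World frame = base frame: x ahead of the robot, y to its left, z up, the work surface at z = 0. Lengths are in m, angles in degrees, forces in N, time in s.
With the tool pointing down it reaches from about 0.4 to 0.825 m from the base axis. Payload 7 kg.
Tool frame: the origin (TCP) lies midway between the tips of the shut fingers; the grasp point (between the pads) lies 19 mm behind it; z points along the fingers, y is the direction in which the jaws open and shut (so a half turn about z gives the same grasp; the last joint's range is limited). The gripper opens to 88 mm and grips with 3 to 60 N. Pads are 19 mm wide; open, the fingers measure 130 mm over their backs; the gripper's body (78 mm by 193 mm) begins 47 mm behind the grasp point.
Start: joints at [81.881, 20.546, 0.682, 0, -70.136, -16.507], TCP at [0.281, 0.614, 0.227] pointing down, gripper open.
Joint ranges: [-176.03, 176.03], [-82.01, 121.73], [-58.28, 71.71], [-173.87, 95.51], [-174.79, -0.11], [-173.66, 173.66]. Speed limits (degrees/s): [136.94, 136.94, 172.46, 180, 180, 180].

INTERFACE

Orientations are given as a 3x3 rotation matrix whose columns are the frame's x, y, z axes.
In Python, from rig import robot gives the robot as it stands. Calls block until the motion is done:
- robot.goto(position, orientation): joint-space move of the TCP to a pose.
- robot.servo_line(position, ori=None, speed=0.15): straight line of the TCP; ori=None keeps the orientation; speed is the mean speed in m/s.
- robot.movej(angles): joint-space move.
- robot.move_gripper(opening): opening from 0.0 (shut) to 1.0 (fully open); the grip force is fixed at half the most; returns when the fingers have stopped.
- robot.dwell(seconds).
- robot.ik(position, orientation): joint angles nearest the present ones, or None.
- robot.grab_frame(name): name is "scene" or "top"; returns (picture, depth): 420x560x3 uint8, red, green, blue; 420x560 float32, m along the optical axis (not along the pixel's ray), 0 where there is no reading.
- robot.camera_info(name): a dict with "vfov" (degrees; the focal length in pixels is half the picture's height over the tangent of half this angle, whatever the lens; pixels are square), "cx", "cy" (the principal point, pixels), "k1" (the pictures are not rectified: a ray, as slopes to the right and down, at radius r is drawn at 1 + k1 r^2 times it, then the intrinsics apply), "view" (4x4, takes a point from world to camera coordinates). Camera axes: x right, y down, z forward; pixel columns grow to the right and rows downward; lengths in m; the calibration is good to about 2 mm. A picture is of the moment at which its call begins. camera_info takes no time and is no camera call.
A pose or a line that the arm cannot do raises robot.Unreachable and nothing moves.
- robot.job_done(): hands the job in, once; it reports no verdict.
Readings, each from a call of its own:
- robot.read_t(): time.
- robot.read_qpos(): joint angles.
- robot.read_qvel(): joint speeds.
- robot.read_effort(): joint torques, N m.
- robot.read_position(): TCP position.
- robot.read_tcp_rot(): TCP orientation.
- robot.read_force(): force on the tool from outside, world axes, zero at the start.
- robot.read_ft_torque(): the same for the moment, N m.
- robot.read_grip_width(): opening from 0.0 (shut) to 1.0 (fully open).
Only numpy, scipy, OpenCV 4.12 (cv2) and the standard library are available. Lean on these libraries where they do the work, as an engineer would, in place of code of your own. Each camera call takes 0.05 s, during which the arm holds its last target. There are 200 camera calls.

## Working session

There is one attempt and no reset: what is moved stays moved. The work goes in short steps, each a Python script; the robot and the scene stay as the last script left them, time stands still between calls to the robot, and variables do not carry over. Pictures are saved under pics/ and viewed, about 12 in all and at most 16, crops included, and the job is handed in when it is done.

```bash
mkdir -p pics; ls; cat > h.py <<'E'
import numpy as np,cv2
from rig import robot
def save(name,im): cv2.imwrite('pics/'+name+'.png',cv2.cvtColor(im,cv2.COLOR_RGB2BGR))
def cam(n):
    c=robot.camera_info(n); f=210/np.tan(np.radians(c['vfov'])/2)
    return c,f,np.array(c['view'])
def slopes(n,uv):
    c,f,V=cam(n); uv=np.asarray(uv,float).reshape(-1,2)
    d=(uv-[c['cx'],c['cy']])/f; s=d.copy()
    for _ in range(30): s=d/(1+c['k1']*(s**2).sum(1,keepdims=True))
    return s
def plane(n,uv,z):
    s=slopes(n,uv); V=cam(n)[2]; R=V[:3,:3]; o=-R.T@V[:3,3]
    d=np.c_[s,np.ones(len(s))]@R
    return o+d*((z-o[2])/d[:,2])[:,None]
def cloud(n,depth):
    h,w=depth.shape; u,v=np.meshgrid(np.arange(w),np.arange(h))
    s=slopes(n,np.c_[u.ravel(),v.ravel()]); z=depth.ravel()[:,None]
    V=cam(n)[2]
    P=(np.c_[s,np.ones(len(s))]*z-V[:3,3])@V[:3,:3]
    P[z[:,0]==0]=np.nan
    return P.reshape(h,w,3)
E
python3 - <<'E'
from h import *
for n in('scene','top'):
    im,d=robot.grab_frame(n); save(n+'0',im); np.savez(n+'0.npz',im=im,d=d)
    c,f,V=cam(n); print(n,f,c['k1'],c['cx'],c['cy'],-V[:3,:3].T@V[:3,3],V[2,:3])
E
```

```text
pics
scene 386.65957582125054 -0.018469382959658824 279.80793562993597 210.70057843796457 [1.01727167 0.20401406 0.77496185] [-0.56822985 -0.2494079  -0.78416232]
top 509.39771484723536 -0.019379148664144474 278.7481419087592 209.64954044047684 [0.37715159 0.00548583 1.1576197 ] [ 0.15332315 -0.02258429 -0.98791799]
```

View pics/top0.png

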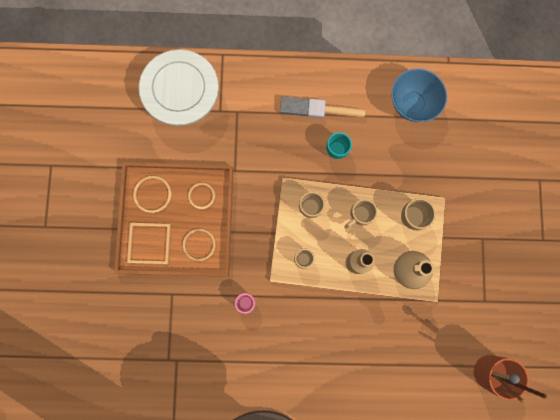

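View pics/scene0.png

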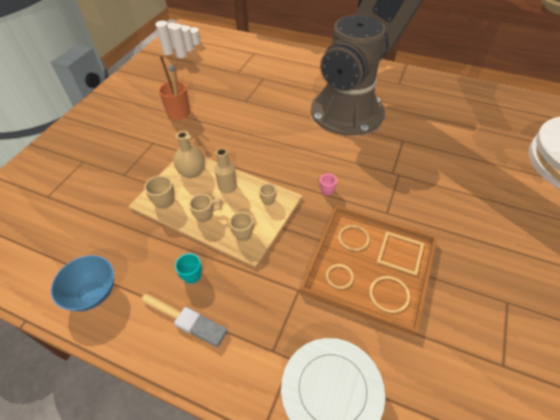

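```bash
python3 - <<'E'
from h import *
a=np.load('top0.npz')['im'][170:305,265:450]; b=np.load('scene0.npz')['im'][120:265,120:310]
f=lambda x:cv2.resize(x,(600,int(600*x.shape[0]/x.shape[1])),interpolation=cv2.INTER_CUBIC)
save('crop_top',f(a)); save('crop_scene',f(b))
D=np.load('top0.npz'); P=cloud('top',D['d'])
for n,(u,v) in dict(board=(335,270),traycorner=(175,220),table=(250,330),c1=(311,204),flask=(426,267)).items(): print(n,P[v,u].round(4))
E
```

```text
board [ 0.4216 -0.1503  0.0113]
traycorner [0.5256 0.2143 0.005 ]
table [0.2851 0.0362 0.0022]
c1 [ 0.5692 -0.0936  0.0173]
flask [ 0.4269 -0.3152  0.1425]
```

View pics/crop_top.png

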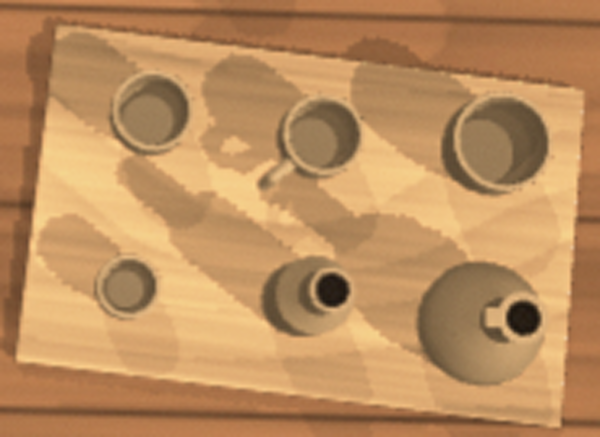

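View pics/crop_scene.png

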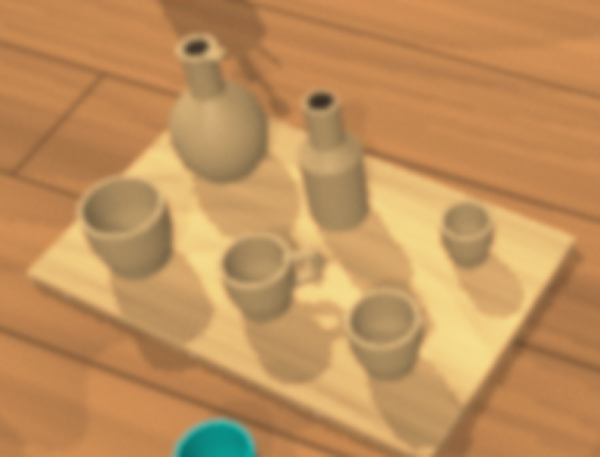

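Candidates in the top view: plain cups are medium (311,204), large (418,214) and small (304,259). The flask with its lip and belly is at (413,268). To leave alone: handled cup (364,212), whose handle points lower-left; bud vase (361,261); turquoise cup (339,145); pink cup (245,303). The crops confirm this. Next I'll measure positions.

```bash
cat > meas.py <<'E'
from h import *
def rimfit(cam_,P,approx,H,base=0.012):
    "centre of rim circle from points at rim height near approx xy"
    m=(abs(P[...,2]-(base+H))<0.008)&(np.hypot(P[...,0]-approx[0],P[...,1]-approx[1])<0.048)
    v,u=np.nonzero(m)
    w=plane(cam_,np.c_[u,v],base+H)[:,:2]   # cast on the rim plane: immune to depth noise
    (c,r)=cv2.minEnclosingCircle((w*1000).astype(np.float32)); return np.array(c)/1000,r/1000,len(u)
SEED=dict(small=((304,259),.044),medium=((311,204),.053),large=((418,214),.062),handled=((364,212),.053))
E
python3 - <<'E'
from meas import *
D=np.load('top0.npz'); P=cloud('top',D['d'])
for k,(uv,H) in SEED.items():
    a=plane('top',[uv],.012+H)[0]; c,r,n=rimfit('top',P,a,H); print(k,c.round(4),'d',round(2*r,4),n)
im=D['im']; g=cv2.cvtColor(im,cv2.COLOR_RGB2GRAY)
for k,x,z in(('flask',(413,255,440,282),.140),('vase',(355,250,376,270),.136)):
    m=(g[x[1]:x[3],x[0]:x[2]]<45); v,u=np.nonzero(m)
    print(k,plane('top',[[u.mean()+x[0],v.mean()+x[1]]],z)[0].round(4),m.sum(),u.mean()+x[0],v.mean()+x[1])
# flask neck from depth
m=(P[...,2]>.125)&(P[...,0]>.3)&(P[...,1]<0); m[:, :395]=0
print('flask top pts',np.nanmean(P[m],0).round(4),m.sum())
# seats: light wood
hsv=cv2.cvtColor(im,cv2.COLOR_RGB2HSV); roi=np.zeros(g.shape,np.uint8); roi[172:268,126:226]=1
th,_=cv2.threshold(g[172:268,126:226],0,255,cv2.THRESH_OTSU); m=((g>th)&(roi>0)).astype(np.uint8)
n,l,s,_=cv2.connectedComponentsWithStats(m,connectivity=8)
for i in range(1,n):
    if s[i,4]<40: continue
    v,u=np.nonzero(l==i); w=(plane('top',np.c_[u,v],.013)[:,:2]*1000).astype(np.float32)
    c,r=cv2.minEnclosingCircle(w); print('seat',u.mean().round(),v.mean().round(),np.array(c).round(1),round(2*r,1),cv2.minAreaRect(w))
E
```

```text
small [ 0.444  -0.0768] d 0.0442 121
medium [ 0.5619 -0.0904] d 0.0564 156
large [ 0.5464 -0.3247] d 0.0691 224
handled [ 0.5422 -0.1985] d 0.0749 188
flask [ 0.4251 -0.3158  0.14  ] 66 425.90909090909093 267.93939393939394
vase [ 0.44   -0.1976  0.136 ] 62 366.9516129032258 259.1774193548387
flask top pts [ 0.4254 -0.3131  0.1399] 233
seat 152.0 194.0 [583.1 268.5] 86.5 ((583.4529418945312, 268.81915283203125), (84.07524108886719, 82.75249481201172), 47.215309143066406)
seat 201.0 196.0 [582.6 156.7] 61.0 ((582.4907836914062, 157.03663635253906), (57.835731506347656, 59.16698455810547), 1.6785640716552734)
seat 148.0 243.0 [471.1 269.9] 124.5 ((471.2649841308594, 269.50146484375), (90.03548431396484, 90.7934799194336), 0.3773499131202698)
seat 199.0 245.0 [470.5 156.7] 73.2 ((470.7627258300781, 157.39202880859375), (69.78826141357422, 69.38298797607422), 2.4692437648773193)
```

Measured diameters match the stated sizes, so every seat and pot is identified. I'll put the small and medium cups down first and the flask last, because the gripper body is lower than the flask is tall.

```bash
cat > pp.py <<'E'
from meas import *
def R(a):
    y=np.array([np.cos(a),np.sin(a),0]); z=np.array([0,0,-1.]); return np.c_[np.cross(y,z),y,z]
PL=dict(small=([.444,-.0768],[.5826,.1567],.030,.044,0), medium=([.5619,-.0904],[.4706,.157],.036,.056,0),
  large=([.5464,-.3247],[.5833,.2686],.044,.068,np.pi/2), flask=([.4251,-.3150],[.4712,.2697],.106,.028,0))
def bestR(a,p):
    c=[]
    for k in(0,np.pi):
        q=robot.ik(p,R(a+k))
        if q is not None: c.append((abs(q[5]),a+k))
    return R(min(c)[1])
def pick(k):
    (x,y),t,g,d,a=PL[k]; up=.012+g-.019+(.10 if k!='flask' else .075); zg=.012+g-.019
    Ro=bestR(a,[x,y,up])
    robot.goto([x,y,max(up,.2)],Ro); robot.move_gripper(min(1,(d+.024)/.088))
    robot.servo_line([x,y,zg+.02],speed=.2); robot.servo_line([x,y,zg],speed=.06)
    print('F',np.round(robot.read_force(),1)); robot.move_gripper(0)
    print(k,'width mm',robot.read_grip_width()*88)
    robot.servo_line([x,y,zg+.02],speed=.06); robot.servo_line([x,y,zg+(.10 if k!='flask' else .165)],speed=.2)
    print('width',robot.read_grip_width()*88,'F',np.round(robot.read_force(),1),'t',robot.read_t())
def place(k,off=(0,0)):
    _,t,g,d,a=PL[k]; x,y=np.array(t)+off; p=robot.read_position()
    robot.servo_line([x,y,p[2]],speed=.22)
    z0=.008+g-.019; robot.servo_line([x,y,z0+.02],speed=.12); robot.dwell(.3); f0=np.array(robot.read_force())
    robot.servo_line([x,y,z0+.003],speed=.03)
    for dz in(.002,.001,0,-.001,-.002):
        robot.servo_line([x,y,z0+dz],speed=.02); f=np.array(robot.read_force())-f0
        if f[2]>2: break
    print(k,'placed at dz',dz,f.round(1))
    robot.move_gripper(min(1,(d+.016)/.088)); robot.servo_line([x,y,z0+.01],speed=.04)
    robot.servo_line([x,y,z0+.12],speed=.2); print('t',robot.read_t())
E
python3 - <<'E'
from pp import *
for k,(s,t,g,d,a) in PL.items():
    Ro=bestR(a,[*s,.2])
    print(k,[robot.ik([*s,.012+g-.019],Ro) is not None,robot.ik([*s,.27],Ro) is not None,robot.ik([*t,.27],Ro) is not None,robot.ik([*t,g-.011],Ro) is not None])
pick('small')
im,_=robot.grab_frame('scene'); save('s1',im)
place('small')
im,d=robot.grab_frame('top'); save('t1',im)
E
```

```text
small [True, True, True, True]
medium [True, True, True, True]
large [True, True, True, True]
flask [True, True, True, True]
F [-0.8  0.1 -0. ]
small width mm 42.91220275501942
width 43.08124944537097 F [-2.   0.4 -1.1] t 6.2
small placed at dz 0 [-1.4 -1.7  2.8]
t 11.9
```

View pics/t1.png

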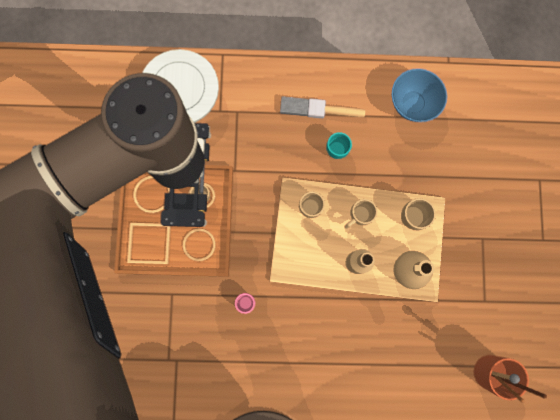

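```bash
python3 - <<'E'
from pp import *
pick('medium'); im,_=robot.grab_frame('scene'); save('s2',im)
place('medium')
E
```

```text
F [ 0.1  0.1 -1.6]
medium width mm 55.993717637917285
width 56.191248058354816 F [-0.8  0.3 -1.9] t 16.5
medium placed at dz 0 [-0.4 -0.6  3.5]
t 22.15
```

The picture shows the small cup gone from the board, other pots unmoved, and the arm hiding ring (201,195). Next is the large cup, then I'll lift the flask and check the tray from there.

```bash
python3 - <<'E'
from pp import *
pick('large'); place('large')
robot.goto([.4251,-.315,.24],bestR(0,[.4251,-.315,.24]))
im,d=robot.grab_frame('top'); save('t3',im); P=cloud('top',d)
for k,H in(('small',.044),('medium',.053),('large',.062)):
    c,r,n=rimfit('top',P,PL[k][1],H,.008); print(k,c.round(4),'err mm',((c-PL[k][1])*1000).round(1),'d',round(2000*r,1),n)
im,d=robot.grab_frame('scene'); save('s3',im)
E
```

```text
F [1.  0.7 0.8]
large width mm 67.49559930066653
width 67.07697391073091 F [ 0.9 -0.8 -1.6] t 27.35
large placed at dz 0 [-2.5 -0.5  3.8]
t 34.475
small [0.5808 0.1561] err mm [-1.8 -0.6] d 45.4 124
medium [0.4697 0.1561] err mm [-0.9 -0.9] d 56.5 162
large [0.5823 0.2706] err mm [-1.  2.] d 69.6 223
```

View pics/s3.png

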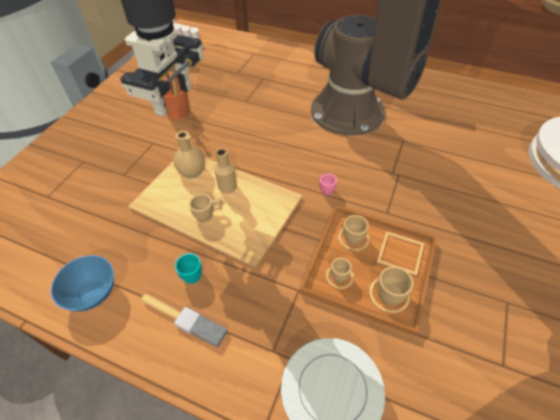

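View pics/t3.png

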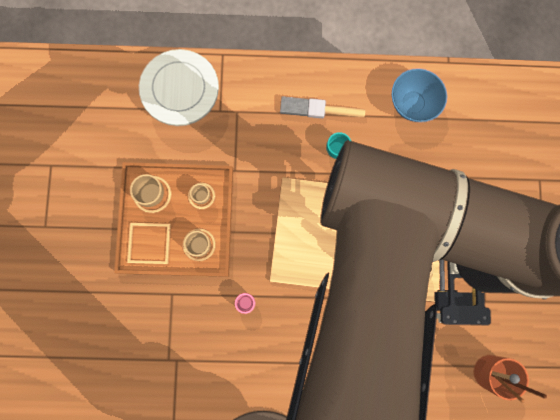

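All three cups stand upright and centred in their rings (within about 2 mm), with the handled cup and vase untouched. In the scene view the gripper seems to sit beyond the flask, around (160,80), so I'll check its pose before descending.

```bash
python3 - <<'E'
from pp import *
print(robot.read_position(),robot.read_tcp_rot(),robot.read_qpos())
V=cam('scene')[2];c,f,_=cam('scene')
for p in(robot.read_position(),[.4251,-.315,.14]):
    q=V[:3,:3]@np.array(p)+V[:3,3]; print(q[:2]/q[2]*f+[c['cx'],c['cy']])
E
```

```text
[ 0.42543731 -0.31465131  0.23977959] [[ 5.00676834e-04 -9.99999822e-01 -3.25073929e-04]
 [-9.99999871e-01 -5.00705908e-04  8.93613757e-05]
 [-8.95241263e-05  3.25029145e-04 -9.99999943e-01]] [-1.52347352e+01  6.26409938e+00 -1.64468053e+01 -4.96792766e-05
 -6.73084115e+01  1.52634419e+01]
[173.87818272 101.01855891]
[182.96755033 134.6480948 ]
```

The pose agrees: the TCP projects to (174,101), between the fingers, and the flask mouth projects to (183,135), as seen. On to the flask.

```bash
python3 - <<'E'
from pp import *
pick('flask'); im,d=robot.grab_frame('scene'); save('s4',im); place('flask')
p=robot.read_position(); robot.movej([-60]+list(robot.read_qpos())[1:])
im,d=robot.grab_frame('top'); save('t5',im); P=cloud('top',d); g=cv2.cvtColor(im,cv2.COLOR_RGB2GRAY)
for k,H in(('small',.044),('medium',.053),('large',.062)):
    c,r,n=rimfit('top',P,PL[k][1],H,.008); print(k,'err mm',((c-PL[k][1])*1000).round(1),'d',round(2000*r,1),n)
m=(P[...,2]>.127)&(np.hypot(P[...,0]-.4712,P[...,1]-.2697)<.05); print('flask top',np.nanmean(P[m],0).round(4),m.sum(), np.nanmedian(P[m][:,2]))
im,d=robot.grab_frame('scene'); save('s5',im); print(robot.read_t())
E
```

```text
F [ 0.2 -0.3  0.8]
flask width mm 28.99600392029799
width 28.687591026610193 F [-0.4  0.6 -2.6] t 40.7417
flask placed at dz -0.001 [-0.5 -1.7  9. ]
t 48.6667
small err mm [-1.4 -0.4] d 44.6 124
medium err mm [-1. -1.] d 56.8 160
large err mm [-0.4  1. ] d 69.9 227
flask top [0.4711 0.2713 0.1367] 219 0.1367825429260761
51.8917
```

View pics/s5.png

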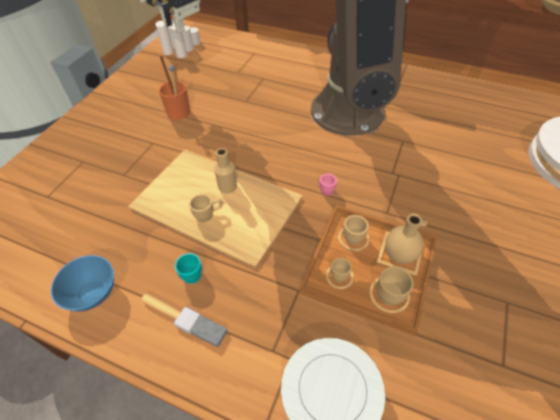

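View pics/t5.png

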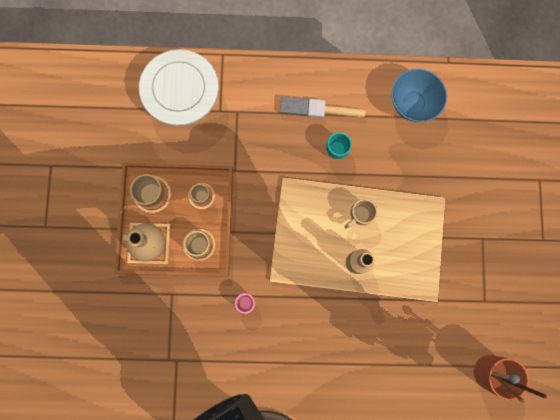

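The flask is upright in its frame, with its top at z 0.137 m (expected 0.136) and centred to about 2 mm. The cups are seated, the handled cup (364,212) and vase (361,261) are where they started, and the arm is clear. Handing in.

```bash
python3 -c "
from rig import robot
robot.dwell(.3); robot.job_done(); print(robot.read_t())"
```

```text
the job is handed in; nothing more can be done
the job is handed in; nothing more can be done
```

The sake set is in the tray: each of the three plain cups in the ring of its size, and the flask in the square frame. I handed the job in at about 52 s of the 138 s allowed; hand-in reports no verdict.

- **Placing:** All four were set down until the wrist force showed contact (3–4 N for the cups, 9 N for the flask). That came at the expected tray-floor height, or 1 mm below it for the flask.
- **Last camera check:** The cup centres were within about 1.5 mm of their ring centres. The flask was about 2 mm off its frame centre, with its top at z = 0.137 m against 0.136 m expected. All four looked upright.
- **Left alone:** The handled cup, bud vase, pink cup and turquoise cup looked unmoved in the last pictures. I did not re-measure them.

No check failed or disagreed. Before picking the flask, the gripper looked off position in one picture. Projecting its pose into the image showed that was only perspective.

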